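# Charge the torch packs before the power cut

## Task

Put the two battery packs in the hallway charger to charge: lay one fully down in the bay marked with one dot first, then the other in the bay marked with two dots, and leave the three-dot bay empty. With both packs in, turn the charger's dial clockwise until it points to its two-dot mark. Leave the torch, dish and clamp where they are.

Things in the scene. Friction and masses are not known exactly. Their poses are not given: they have to be found in the camera images.
- pack1: A rechargeable battery pack for the torch: a light grey block 70 x 34 x 24 mm (x, y, z) with black bands and a copper contact at each end, 120 g give or take, alike end for end and either side up. Origin in its middle. It starts lying flat on the ledge (origin 12 mm up), narrow grip along its y.
- pack2: The second pack, the same as pack1. Either pack may go in either bay.
- bay1_seat (a point): One-dot bay: where a seated pack's middle lies. z points square out of the sloping floor, which is 12 mm below (z leans 29 deg from vertical, away from the robot's side), x runs down the slope, y across. Stops 10 mm high close both ends (84 mm apart inside). At each side two 10 mm lugs (43 mm apart inside) stand 23 to 37 mm up and down slope from the middle; between them is open for fingers.
- bay2_seat (a point): Two-dot bay: the same point and axes, built like the one-dot bay. A pack put on the slope does not slide. The bays stand side by side, 70 mm apart, in an order that changes; each has its number as white raised dots (one, two or three) on the flat rim at its upper end, on the robot's side, 80 mm above the ledge.
- bay3_seat (a point): Three-dot bay: the same point and axes, built like the one-dot bay. It stays empty.
- handle_bar (a point): Middle of the charger's steel carry handle: a level 12 mm bar, 224 mm long along this point's y, 165 mm above the ledge, crossing over all three bays 26 mm from their seats on the robot's side; its posts run down beyond the bays' upper ends. A gripper held upright over a bay strikes it; one leaning outwards, square to the bay's slope, clears it by some 25 mm.
- charger: The charger, fixed to the ledge: white base 170 x 226 mm with the three bays, their slopes falling away from the robot, and at its left (+y) a wing with the dial. Origin under the middle of the middle bay; x points away from the robot; z up.
- dial_grip (a point): Top of the selector dial's grip: a black bar 44 mm long (along this point's x, which is also the way its white pointer line and nose point), 12 mm wide and 26 mm high on a 44 mm disc, standing on the charger's wing (wing top 30 mm, disc top 40 mm, this point 66 mm above the ledge). z is up. It turns about the vertical through this point.
- dial (a joint): Angle of the selector dial in rad. It grows clockwise seen from above. Marks on the wing around it: 0 = off (a line), 0.6 = one dot, 1.2 = two dots, 1.8 = three dots; end stops at 0 and 2.1. It is held by friction (about 0.03 N m), has no spring and stays where it is left.
- torch: Bystander: yellow plastic torch standing on its lens, 150 mm tall, 60 mm wide at the foot. Origin at the foot.
- dish: Bystander: white ceramic dish, 120 mm wide, 32 mm high. Origin under its centre.
- clamp: Bystander: chrome bulldog clamp lying flat, about 75 x 60 x 30 mm. Origin under its middle.
Mind the look-alikes: they are no part of the job. What is shaped like the pack1 but brown is not meant. What is shaped like the pack2 but yellow is not meant.

How it is judged:
On the way, in this order (a step that is already met when the one before it is completed fails the run):
1. a pack lies seated in the one-dot bay while the two-dot bay has none and the dial is still short of its two-dot mark (((x of pack1 in the frame of bay1_seat between -0.01 and 0.01 m and y of pack1 in the frame of bay1_seat between -0.007 and 0.007 m and z of pack1 in the frame of bay1_seat between -0.004 and 0.004 m and angle between the z axis of pack1 and the z axis of bay1_seat, either way round below 0.1 rad and angle between the x axis of pack1 and the x axis of bay1_seat, either way round below 0.2 rad and linear speed of pack1 below 0.03 m/s) or (x of pack2 in the frame of bay1_seat between -0.01 and 0.01 m and y of pack2 in the frame of bay1_seat between -0.007 and 0.007 m and z of pack2 in the frame of bay1_seat between -0.004 and 0.004 m and angle between the z axis of pack2 and the z axis of bay1_seat, either way round below 0.1 rad and angle between the x axis of pack2 and the x axis of bay1_seat, either way round below 0.2 rad and linear speed of pack2 below 0.03 m/s)) and not (x of pack1 in the frame of bay2_seat between -0.01 and 0.01 m and y of pack1 in the frame of bay2_seat between -0.007 and 0.007 m and z of pack1 in the frame of bay2_seat between -0.004 and 0.004 m and angle between the z axis of pack1 and the z axis of bay2_seat, either way round below 0.1 rad and angle between the x axis of pack1 and the x axis of bay2_seat, either way round below 0.2 rad and linear speed of pack1 below 0.03 m/s) and not (x of pack2 in the frame of bay2_seat between -0.01 and 0.01 m and y of pack2 in the frame of bay2_seat between -0.007 and 0.007 m and z of pack2 in the frame of bay2_seat between -0.004 and 0.004 m and angle between the z axis of pack2 and the z axis of bay2_seat, either way round below 0.1 rad and angle between the x axis of pack2 and the x axis of bay2_seat, either way round below 0.2 rad and linear speed of pack2 below 0.03 m/s) and value of joint dial below 1.05 rad), for 0.2 s.
2. the other pack lies seated in the two-dot bay, the first still in the one-dot bay, and the dial is still short of its two-dot mark ((((x of pack1 in the frame of bay1_seat between -0.01 and 0.01 m and y of pack1 in the frame of bay1_seat between -0.007 and 0.007 m and z of pack1 in the frame of bay1_seat between -0.004 and 0.004 m and angle between the z axis of pack1 and the z axis of bay1_seat, either way round below 0.1 rad and angle between the x axis of pack1 and the x axis of bay1_seat, either way round below 0.2 rad and linear speed of pack1 below 0.03 m/s) and (x of pack2 in the frame of bay2_seat between -0.01 and 0.01 m and y of pack2 in the frame of bay2_seat between -0.007 and 0.007 m and z of pack2 in the frame of bay2_seat between -0.004 and 0.004 m and angle between the z axis of pack2 and the z axis of bay2_seat, either way round below 0.1 rad and angle between the x axis of pack2 and the x axis of bay2_seat, either way round below 0.2 rad and linear speed of pack2 below 0.03 m/s)) or ((x of pack2 in the frame of bay1_seat between -0.01 and 0.01 m and y of pack2 in the frame of bay1_seat between -0.007 and 0.007 m and z of pack2 in the frame of bay1_seat between -0.004 and 0.004 m and angle between the z axis of pack2 and the z axis of bay1_seat, either way round below 0.1 rad and angle between the x axis of pack2 and the x axis of bay1_seat, either way round below 0.2 rad and linear speed of pack2 below 0.03 m/s) and (x of pack1 in the frame of bay2_seat between -0.01 and 0.01 m and y of pack1 in the frame of bay2_seat between -0.007 and 0.007 m and z of pack1 in the frame of bay2_seat between -0.004 and 0.004 m and angle between the z axis of pack1 and the z axis of bay2_seat, either way round below 0.1 rad and angle between the x axis of pack1 and the x axis of bay2_seat, either way round below 0.2 rad and linear speed of pack1 below 0.03 m/s))) and value of joint dial below 1.05 rad), for 0.2 s.
3. with both packs seated, the dial is turned to the two-dot mark ((((x of pack1 in the frame of bay1_seat between -0.01 and 0.01 m and y of pack1 in the frame of bay1_seat between -0.007 and 0.007 m and z of pack1 in the frame of bay1_seat between -0.004 and 0.004 m and angle between the z axis of pack1 and the z axis of bay1_seat, either way round below 0.1 rad and angle between the x axis of pack1 and the x axis of bay1_seat, either way round below 0.2 rad and linear speed of pack1 below 0.03 m/s) and (x of pack2 in the frame of bay2_seat between -0.01 and 0.01 m and y of pack2 in the frame of bay2_seat between -0.007 and 0.007 m and z of pack2 in the frame of bay2_seat between -0.004 and 0.004 m and angle between the z axis of pack2 and the z axis of bay2_seat, either way round below 0.1 rad and angle between the x axis of pack2 and the x axis of bay2_seat, either way round below 0.2 rad and linear speed of pack2 below 0.03 m/s)) or ((x of pack2 in the frame of bay1_seat between -0.01 and 0.01 m and y of pack2 in the frame of bay1_seat between -0.007 and 0.007 m and z of pack2 in the frame of bay1_seat between -0.004 and 0.004 m and angle between the z axis of pack2 and the z axis of bay1_seat, either way round below 0.1 rad and angle between the x axis of pack2 and the x axis of bay1_seat, either way round below 0.2 rad and linear speed of pack2 below 0.03 m/s) and (x of pack1 in the frame of bay2_seat between -0.01 and 0.01 m and y of pack1 in the frame of bay2_seat between -0.007 and 0.007 m and z of pack1 in the frame of bay2_seat between -0.004 and 0.004 m and angle between the z axis of pack1 and the z axis of bay2_seat, either way round below 0.1 rad and angle between the x axis of pack1 and the x axis of bay2_seat, either way round below 0.2 rad and linear speed of pack1 below 0.03 m/s))) and value of joint dial between 1.05 and 1.35 rad), for 0.2 s.
At the end, for the whole second after the job is handed in: One pack rests in the one-dot bay, the other in the two-dot bay, flat on the floor between stops and lugs (middle within 10 mm along, 7 mm across, 4 mm in height of the seat; flat to 0.1 rad, in line to 0.2 rad); the dial is still, within 0.15 rad of its two-dot mark (1.2) (all of step 3 and velocity of joint dial between -0.05 and 0.05 rad/s); the robot touches nothing.
It fails at once if the torch is moved more than 30 mm (distance of torch from where it was at the start of the episode above 0.03 m).
It fails at once if the dish is moved more than 30 mm (distance of dish from where it was at the start of the episode above 0.03 m).
It fails at once if the clamp is moved more than 30 mm (distance of clamp from where it was at the start of the episode above 0.03 m).
It also fails if it takes over 72 s, if anything falls off the work surface, if the arm or the gripper's body presses on something with over 40 N, if the wrist force passes 120 N, or if a joint passes its speed limit or range.

## Robot

A 6-joint arm with a two-finger parallel gripper is mounted at the origin on the work surface. World frame = base frame: x ahead of the robot, y to its left, z up, the work surface at z = 0. Lengths are in m, angles in rad, forces in N, time in s.
With the tool pointing down it reaches from about 0.4 to 0.925 m from the base axis. Payload 12.5 kg.
Tool frame: the origin (TCP) lies between the finger pads; the fingertips stand 8 mm ahead of it and the grasp point (between the pads) lies 11 mm behind it; z points along the fingers, y is the line along which they close (so a half turn about z gives the same grasp; the last joint's range is limited). The gripper opens to 95 mm and grips with 3 to 60 N. Pads are 20 mm wide; open, the fingers measure 119 mm over their backs; the gripper's body (75 mm by 180 mm) begins 59 mm behind the grasp point.
Start: joints at [-1.437, 0.491, 1.559, -0, 1.092, -0.106], TCP at [0.148, -0.607, 0.223] pointing down, gripper open.
Joint ranges: [-3.1, 3.1], [-0.84, 2.19], [0.05, 2.79], [-1.13, 4.28], [0.06, 2.93], [-2.69, 2.69]. Speed limits (rad/s): [2.22, 2.22, 2.79, 3.14, 3.14, 3.14].

## Interface

Orientations are given as a rotation vector (axis times angle).
In Python, from bench import env, imaging, workorder gives the robot as it stands.
- The arm moves only by the tool play_rows, never from a script. Its argument "plan" is a list of rows, each a list of 7 numbers: the shift along the tool's x, y, z scaled (see below), then the turn, a rotation vector about the tool's x, y, z scaled (see below), then the opening, from 0 (shut) to 1 (fully open). A call has 1 to 8 rows; each row shifts and turns the commanded pose from where the row before left it, along the tool's axes as they then stand; what a row does not reach is not made up. The controller multiplies each number of a shift by 0.06 m and each number of a turn by 0.15 rad. A row lasts 1/8 s, in which the tool goes at most 62.5 mm and 10.7 degrees, less where a joint would pass 70% of its speed; a pose out of reach is approached as far as the arm can. A call with a number of a shift or a turn outside -1 to 1 is refused whole. A call with a gripper value outside its range is refused whole. The fingers move at their own pace and stop on an object; "squeeze" is the grip in N (left out, the last holds). Time passes only in rows, so rows that do not move let the fingers close. It gives the time, the measured TCP pose, the force, the opening and the grip force at its end, in the units of the state.
- env.get_state(): the state, without advancing time (a new reading comes with each control period).
- imaging.get_image(name): name is "scene" or "top" or "wrist"; returns a dict with "img" (420x560x3 uint8, red, green, blue), "mtx" (3x3 intrinsics, pixels), "dist" ([k1, k2, p1, p2, k3] as OpenCV has them; the pictures are not rectified), "R" (3x3) and "t" (3): a world point X has camera coordinates R X + t; the wrist camera has in their place "hand_eye" (4x4, takes a point from camera to tool coordinates, whose origin is the TCP and whose axes are the flange's). Camera axes: x right, y down, z forward; pixel columns grow to the right and rows downward; lengths in m; the calibration is good to about 2 mm. A picture is of the moment at which its call begins: read the wrist's pose just before it. There is no depth.
- workorder.hand_in(): hands the job in; it is judged then, once.
Trained networks look in a picture, given as the dict that the camera call returned (one of the last four; its "shot" number tells which), for a name from the list of things; names that differ only in an ending like _2 or _b are one class to them, and where a whole thing is asked for, a point or a joint stands for the part that bears it (a point fixed in the world has none). Each returns a list of dicts, best first, with "p" (0 to 1); they miss things now and then, are a little off and sometimes report something else, mostly with a low value. They report only what shows in the picture. A call takes as long as a camera call. They do not tell look-alikes from the thing itself.
- imaging.find_in(picture, target): "location" ([x, y, z] in m, in world coordinates, good to about 4 mm: the middle of the surface that is visible of it).
The state is a dict: "t": time; "joints": joint angles; "joint_vel": joint speeds; "tau": joint torques, N m; "tool_pos": TCP position; "ee_rot": TCP orientation; "contact_force": force on the tool from outside, world axes, zero at the start; "wrist_torque": the same for the moment, N m; "opening": finger opening in m; "grasp_force": force on a finger pad.
Only numpy, scipy, OpenCV 4.12 (cv2) and the standard library are available. Lean on these libraries where they do the work, as an engineer would, in place of code of your own. Each camera call takes 0.05 s, during which the arm holds its last target. There are 200 camera calls.

## Working session

There is one attempt and no reset: what is moved stays moved. The work goes in short steps, Python scripts to look and compute and a tool call to move; the robot and the scene stay as the last step left them, time stands still between calls to the robot, and variables do not carry over. Pictures are saved under pics/ and viewed, at most 10 in all, crops included, and the job is handed in when it is done.

Besides the shell and the picture viewer there is one more tool, called after "Request:" as name(argument=value, ...), one argument or row to a line, values as JSON. play_rows: Moves the arm, as the interface text tells. Its arguments: {"type":"object","properties":{"plan":{"type":"array"},"squeeze":{"type":"number"}},"required":["plan"]}

```bash
ls; mkdir -p pics; python3 - <<'E'
from bench import env, imaging, workorder
import cv2,numpy as np
s=env.get_state(); print({k:np.round(v,3).tolist() for k,v in s.items()})
for n in ["scene","top"]:
    p=imaging.get_image(n); cv2.imwrite(f"pics/{n}0.png",p["img"][:,:,::-1])
    print(n,p["shot"],np.round(p["mtx"],1).tolist(),np.round(p["dist"],3),np.round(p["R"],3).tolist(),np.round(p["t"],3))
    for t in ["pack1","charger","dial","dial_grip","handle_bar","torch","dish","clamp"]:
        print(t,[(np.round(d["location"],3).tolist(),round(d["p"],2)) for d in imaging.find_in(p,t)][:6])
E
```

```text
pics
{'t': 0.0, 'joints': [-1.437, 0.492, 1.559, -0.0, 1.092, -0.106], 'joint_vel': [0.003, 0.0, -0.002, -0.001, 0.002, -0.0], 'tau': [0.004, -61.264, -25.818, 0.069, 0.048, -0.0], 'tool_pos': [0.148, -0.607, 0.222], 'ee_rot': [-3.118, -0.376, 0.0], 'contact_force': [0.834, 0.788, -0.642], 'wrist_torque': [0.059, -0.064, 0.016], 'grasp_force': 0.0, 'opening': 0.095}
scene 1 [[508.0, 0.0, 279.6], [0.0, 508.0, 217.5], [0.0, 0.0, 1.0]] [-0.169  0.     0.     0.     0.   ] [[0.803, 0.596, 0.005], [0.497, -0.664, -0.559], [-0.33, 0.451, -0.829]] [-0.448 -0.206  1.583]
pack1 [([0.558, -0.407, 0.024], 0.9), ([0.365, -0.295, 0.026], 0.66), ([0.474, -0.277, 0.023], 0.61), ([0.46, -0.424, 0.024], 0.6)]
charger [([0.574, 0.053, 0.033], 0.57)]
dial [([0.514, 0.061, 0.058], 0.54), ([0.566, 0.178, 0.046], 0.49)]
dial_grip [([0.571, 0.179, 0.048], 0.74)]
handle_bar [([0.577, 0.049, 0.032], 0.93)]
torch [([0.621, 0.436, 0.068], 0.76)]
dish [([0.676, -0.386, 0.016], 0.91), ([0.475, -0.275, 0.023], 0.5), ([0.534, -0.083, 0.054], 0.33)]
clamp [([0.716, -0.242, 0.016], 0.91)]
top 2 [[441.0, 0.0, 273.0], [0.0, 441.0, 213.4], [0.0, 0.0, 1.0]] [-0.002  0.     0.     0.     0.   ] [[0.021, -1.0, -0.023], [-0.999, -0.02, -0.05], [0.049, 0.024, -0.998]] [0.024 0.555 1.294]
pack1 [([0.47, -0.274, 0.027], 0.8), ([0.451, -0.416, 0.025], 0.69), ([0.562, -0.397, 0.026], 0.55), ([0.361, -0.288, 0.025], 0.52)]
charger [([0.555, 0.072, 0.03], 0.63)]
dial [([0.566, 0.182, 0.032], 0.51)]
dial_grip [([0.565, 0.175, 0.044], 0.74), ([0.559, 0.068, 0.032], 0.52)]
handle_bar [([0.56, 0.067, 0.03], 0.95)]
torch [([0.609, 0.439, 0.084], 0.57)]
dish [([0.684, -0.39, 0.019], 0.89), ([0.568, 0.181, 0.038], 0.19)]
clamp [([0.711, -0.244, 0.017], 0.82)]
```

View pics/scene0.png

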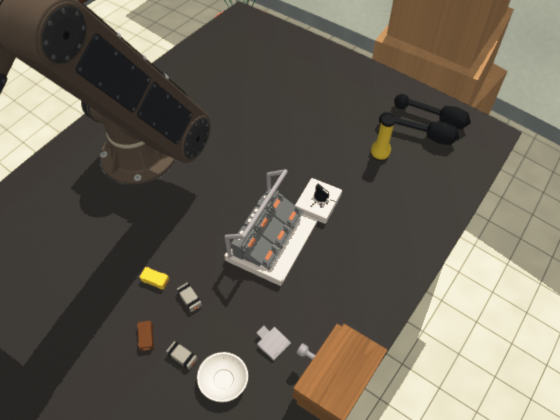

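View pics/top0.png

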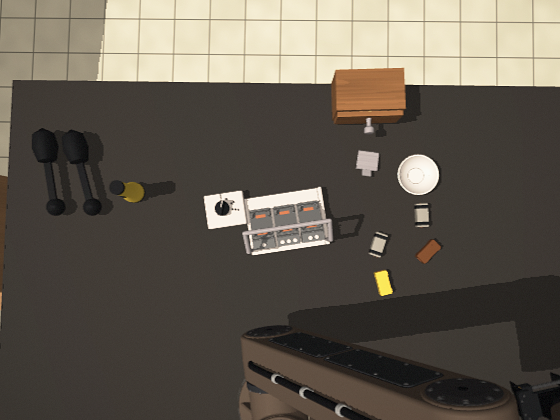

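The scene picture shows the two grey packs at about (188,297) and (182,355). Yellow (153,278) and brown (145,335) are the look-alikes. In the top picture the packs are at (379,244) and (422,215). The charger is near (288,222), with its dial at (222,208). Next I'll zoom in on the charger and measure the packs.

```bash
cat > h.py <<'E'
from bench import env, imaging, workorder
import cv2,numpy as np
from scipy.spatial.transform import Rotation as Ro
np.set_printoptions(precision=4,suppress=True)
def cam(p):
    if "R" in p and p.get("R") is not None: return np.array(p["R"]),np.array(p["t"]).ravel()
    s=p["state"]; T=np.eye(4); T[:3,:3]=Ro.from_rotvec(s["ee_rot"]).as_matrix(); T[:3,3]=s["tool_pos"]
    W=np.linalg.inv(T@np.array(p["hand_eye"])); return W[:3,:3],W[:3,3]
def snap(n):
    s=env.get_state(); p=imaging.get_image(n); p["state"]=s; return p
def towld(p,uv,z):
    R,t=cam(p); uv=np.array(uv,float).reshape(-1,1,2)
    n=cv2.undistortPoints(uv,np.array(p["mtx"]),np.array(p["dist"])).reshape(-1,2)
    d=np.c_[n,np.ones(len(n))]@R; c=-R.T@t
    return c+d*((z-c[2])/d[:,2])[:,None]
def topix(p,X):
    R,t=cam(p); return cv2.projectPoints(np.array(X,float).reshape(-1,1,3),cv2.Rodrigues(R)[0],t,np.array(p["mtx"]),np.array(p["dist"]))[0].reshape(-1,2)
E
python3 - <<'E'
from h import *
t=snap("top"); s=snap("scene")
a=cv2.resize(t["img"][180:262,195:340],(800,452),interpolation=cv2.INTER_CUBIC)
cv2.imwrite("pics/ztop.png",a[:,:,::-1])
b=cv2.resize(s["img"][160:290,215:350],(623,600),interpolation=cv2.INTER_CUBIC)
cv2.imwrite("pics/zsc.png",b[:,:,::-1])
# packs: light grey low saturation blobs 
for p,cs in ((t,[(379,244),(422,215)]),(s,[(188,297),(182,355)])):
    hsv=cv2.cvtColor(p["img"],cv2.COLOR_RGB2HSV)
    for (u,v) in cs:
        m=np.zeros(hsv.shape[:2],np.uint8); w=18
        m[v-w:v+w,u-w:u+w]=(hsv[v-w:v+w,u-w:u+w,2]>75)*255
        n,l,st,ce=cv2.connectedComponentsWithStats(m)
        ys,xs=np.where(m>0); W=towld(p,np.c_[xs,ys],0.024)[:,:2]
        r=cv2.minAreaRect(W.astype(np.float32)*1000); 
        c,e=W.mean(0),np.linalg.eigh(np.cov(W.T))
        print((u,v),len(xs),"rect",np.round(r[0],1),np.round(r[1],1),round(r[2],1),"mean",c,"ang",np.degrees(np.arctan2(e[1][1,1],e[1][0,1])))
E
```

```text
(379, 244) 266 rect [ 470.2 -271.5] [39.3 72.9] 72.2 mean [ 0.4697 -0.2717] ang 162.80197574634894
(422, 215) 259 rect [ 558.4 -397.4] [70.6 40.6] 0.3 mean [ 0.559  -0.3979] ang -178.31602620777656
(188, 297) 343 rect [ 475.1 -275.7] [36.8 81.5] 71.6 mean [ 0.4762 -0.2761] ang 161.94708382611987
(182, 355) 411 rect [ 574.5 -401.4] [101.3  39.1] 3.0 mean [ 0.566  -0.4023] ang -178.8768631861317
```

View pics/ztop.png

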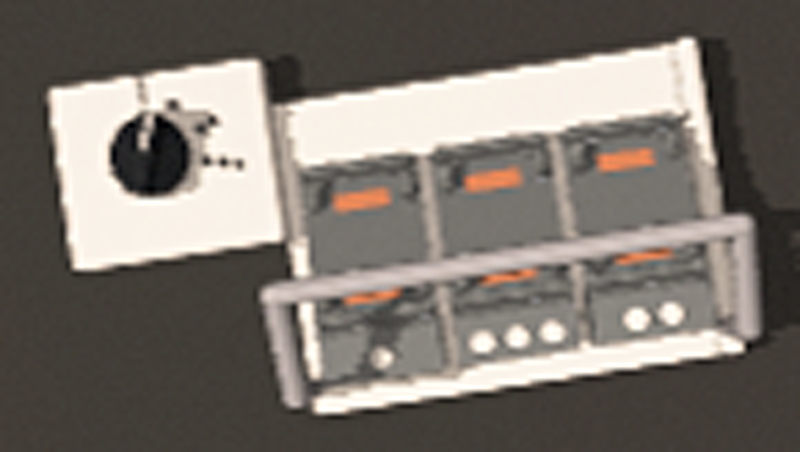

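View pics/zsc.png

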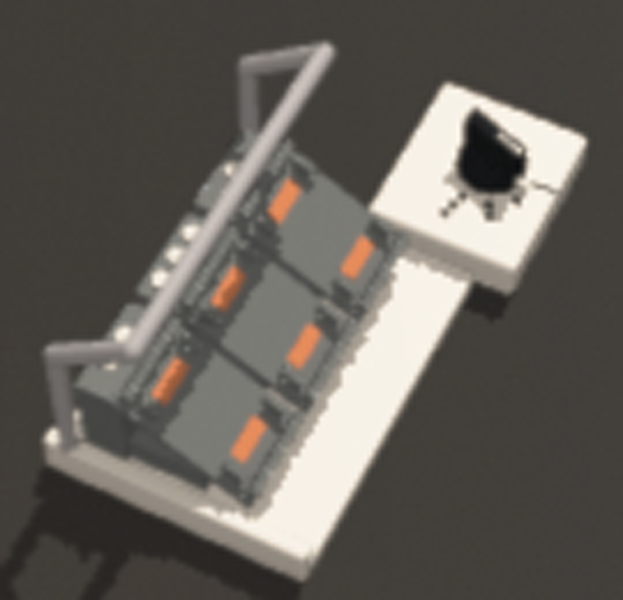

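The zoomed top view shows the one-dot bay next to the dial (dot at zoom (382,357)). The three-dot bay is in the middle (517,335) and the two-dot bay is at the far -y end (655,315). The dial pointer is at the "off" line. Now I'll fit the charger pose to these points from both views.

```bash
cat >> h.py <<'E'
def fr(rv): return Ro.from_rotvec(rv).as_matrix()
def tilt(yaw,th): # tool: x = slope-down dir at yaw, y = -charger y, z = -normal
    c,s=np.cos(yaw),np.sin(yaw); 
    n=np.array([np.sin(th)*c,np.sin(th)*s,np.cos(th)]); x=np.array([np.cos(th)*c,np.cos(th)*s,-np.sin(th)])
    return np.c_[x,np.cross(-n,x),-n]
def plan(p0,R0,p1,R1,g,nmin=1):
    "rows from pose 0 to pose 1, straight line, even turn"
    w=Ro.from_matrix(R0.T@R1).as_rotvec(); d=np.array(p1)-p0
    n=max(nmin,int(np.ceil(max(np.linalg.norm(d)/.058,np.linalg.norm(w)/.148)))); out=[]; R=R0
    for i in range(n):
        out.append([round(float(a),2) for a in (R.T@d/n/.06)]+[round(float(a),2) for a in w/n/.15]+[g]); R=R@fr(w/n)
    print(n,"rows:",str(out).replace(" ","")); return n
def cur():
    s=env.get_state(); return np.array(s["tool_pos"]),fr(s["ee_rot"])
E
python3 - <<'E'
from h import *
from scipy.optimize import least_squares
P={n:snap(n) for n in ("top","scene")}
Z={"top":(800/145,195,180),"scene":(623/135,215,160)}
obs=[("top","h",112,(266,294)),("top","h",-112,(750,222)),("scene","h",112,(332,47)),("scene","h",-112,(130,350)),
("top","l",70,(362,200)),("top","l",0,(494,179)),("top","l",-70,(626,159)),
("scene","l",70,(358,257)),("scene","l",0,(304,345)),("scene","l",-70,(249,438)),
("scene","u",70,(285,200)),("scene","u",0,(228,287)),("scene","u",-70,(170,378)),
("top","r",70,(382,357)),("top","r",0,(517,335)),("top","r",-70,(655,315)),("scene","r",0,(177,257))]
th=np.radians(29)
def world(q,k,y):
    cx,cy,yaw,h,l,u,r=q
    loc={"h":(-.026,.165),"l":(l*np.cos(th)-.012*np.sin(th),h-l*np.sin(th)-.012*np.cos(th)),"u":(-u*np.cos(th)-.012*np.sin(th),h+u*np.sin(th)-.012*np.cos(th)),"r":(-r,.081)}[k]
    c,s=np.cos(yaw),np.sin(yaw); y=y/1000
    return [cx+c*loc[0]-s*y,cy+s*loc[0]+c*y,loc[1]]
def res(q):
    o=[]
    for n,k,y,uz in obs:
        sc,a,b=Z[n]; px=(np.array(uz)+.5)/sc-.5+(a,b)
        o+=list(topix(P[n],world(q,k,y))[0]-px)
    return np.array(o)
f=least_squares(res,[.56,.06,.15,.067,.036,.036,.06],loss="soft_l1")
print("cx cy yaw h l u r",f.x,np.degrees(f.x[2])); r=res(f.x).reshape(-1,2)
for o,e in zip(obs,r): print(o[:3],e)
# dial
print("dial top",towld(P["top"],[(np.array((150,155))+.5)/Z["top"][0]-.5+(195,180)],.055), "scene",towld(P["scene"],[(np.array((492,160))+.5)/Z["scene"][0]-.5+(215,160)],.045))
p,R=cur(); print(p,R)
for c,a in(([.4705,-.272],-17.2),([.559,-.398],1.7)):
    plan(p,R,np.r_[c,.14],tilt(np.radians(a),0),1)
E
```

```text
cx cy yaw h l u r [ 0.54   -0.0002  0.1665  0.0677  0.0278  0.0283  0.0643] 9.537412931653405
('top', 'h', 112) [ 1.3974 -0.4315]
('top', 'h', -112) [-1.6312  0.1971]
('scene', 'h', 112) [-1.5328  1.2039]
('scene', 'h', -112) [0.253  0.0602]
('top', 'l', 70) [-0.1498 -0.3973]
('top', 'l', 0) [-0.1854 -0.1073]
('top', 'l', -70) [-0.1799 -0.0046]
('scene', 'l', 70) [-0.1848 -0.0958]
('scene', 'l', 0) [-0.0392  0.0031]
('scene', 'l', -70) [-0.2748 -0.0029]
('scene', 'u', 70) [-0.2061 -0.1332]
('scene', 'u', 0) [0.094  0.0078]
('scene', 'u', -70) [-0.0073  0.2707]
('top', 'r', 70) [-0.2563 -0.3098]
('top', 'r', 0) [-0.0301  0.069 ]
('top', 'r', -70) [-0.3037  0.0785]
('scene', 'r', 0) [-0.0897 -0.402 ]
dial top [[0.5663 0.1823 0.055 ]] scene [[0.5714 0.179  0.045 ]]
[ 0.1484 -0.6071  0.2226] [[ 0.9714  0.2375 -0.    ]
 [ 0.2375 -0.9714 -0.0001]
 [-0.      0.0001 -1.    ]]
9 rows: [[0.73,-0.46,0.15,0.0,0.0,0.4,1],[0.7,-0.5,0.15,0.0,0.0,0.4,1],[0.67,-0.54,0.15,0.0,0.0,0.4,1],[0.63,-0.58,0.15,0.0,0.0,0.4,1],[0.6,-0.62,0.15,0.0,0.0,0.4,1],[0.56,-0.66,0.15,0.0,0.0,0.4,1],[0.52,-0.69,0.15,0.0,0.0,0.4,1],[0.48,-0.72,0.15,0.0,0.0,0.4,1],[0.43,-0.74,0.15,0.0,0.0,0.4,1]]
9 rows: [[0.83,-0.2,0.15,0.0,0.0,0.16,1],[0.83,-0.21,0.15,0.0,0.0,0.16,1],[0.82,-0.23,0.15,0.0,0.0,0.16,1],[0.81,-0.25,0.15,0.0,0.0,0.16,1],[0.81,-0.27,0.15,0.0,0.0,0.16,1],[0.8,-0.29,0.15,0.0,0.0,0.16,1],[0.8,-0.31,0.15,0.0,0.0,0.16,1],[0.79,-0.33,0.15,0.0,0.0,0.16,1],[0.78,-0.35,0.15,0.0,0.0,0.16,1]]
```

The fit is consistent: the residuals are under 0.5 px, apart from the handle's rounded ends at 1.2-1.6 px. Seat height comes out at 67.7 mm and yaw at 9.5°. Moving to hover over the near pack.

Request:
play_rows(
  plan=[
    [0.73,-0.46,0.15,0,0,0.4,1],
    [0.7,-0.5,0.15,0,0,0.4,1],
    [0.67,-0.54,0.15,0,0,0.4,1],
    [0.63,-0.58,0.15,0,0,0.4,1],
    [0.6,-0.62,0.15,0,0,0.4,1],
    [0.56,-0.66,0.15,0,0,0.4,1],
    [0.52,-0.69,0.15,0,0,0.4,1],
    [0.48,-0.72,0.15,0,0,0.4,1],
  ],
  squeeze=20,
)

```text
t: 2.1
tool_pos: [0.4372, -0.3083, 0.1505]
ee_rot: [3.118, -0.38, 0.001]
contact_force: [-0.5, 0.0, 0.0]
opening: 0.0947
grasp_force: 0.0
```

Request:
play_rows(
  plan=[
    [0.43,-0.74,0.15,0,0,0.4,1],
    [0,0,0,0,0,0,1],
    [0,0,0,0,0,0,1],
  ],
)

```text
t: 2.48
tool_pos: [0.4715, -0.2727, 0.1417]
ee_rot: [3.106, -0.468, -0.0]
contact_force: [0.0, -0.3, -0.4]
opening: 0.0951
grasp_force: 0.0
```

```bash
python3 - <<'E'
from h import *
p,R=cur(); print(p,R)
w=snap("wrist"); cv2.imwrite("pics/w1.png",w["img"][:,:,::-1])
print([(d["location"],d["p"]) for d in imaging.find_in(w,"pack1")])
print(topix(w,[.4705,-.272,.024]))
E
```

```text
[ 0.4715 -0.2727  0.1417] [[ 0.9556 -0.2947 -0.0001]
 [-0.2947 -0.9556 -0.0002]
 [ 0.      0.0002 -1.    ]]
[([0.4732, -0.2809, 0.0234], 0.98), ([0.4568, -0.4218, 0.0261], 0.96), ([0.5612, -0.3993, 0.0261], 0.82), ([0.3464, -0.2938, 0.0248], 0.76)]
[[278.4405 211.6478]]
```

View pics/w1.png

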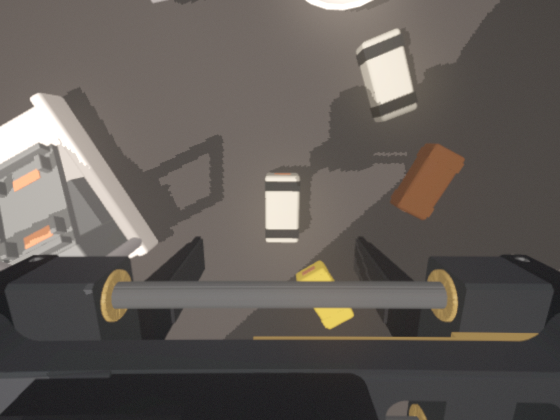

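The wrist picture shows the near pack square in the gripper's frame, spanning about (266–299, 174–242) with its middle near (282,208). The second pack is at (387,75).

```bash
python3 - <<'E'
from h import *
w=snap("wrist"); hsv=cv2.cvtColor(w["img"],cv2.COLOR_RGB2HSV)
for (u,v),r in (((282,208),38),((387,75),48)):
    m=np.zeros(hsv.shape[:2],np.uint8); sl=np.s_[v-r:v+r,u-r:u+r]
    m[sl]=((hsv[sl][...,2]>140)&(hsv[sl][...,1]<60))*255
    n,l,st,ce=cv2.connectedComponentsWithStats(m); k=1+np.argmax(st[1:,4]); ys,xs=np.where(l==k)
    W=towld(w,np.c_[xs,ys],.024)[:,:2]; q=cv2.minAreaRect((W*1000).astype(np.float32)); print(st[k],q)
    c=np.array(q[0])/1000
p,R=cur()
E
```

```text
[ 264  191   35   39 1344] ((470.6487731933594, -275.4980163574219), (34.353851318359375, 39.32579803466797), 72.6961669921875)
[ 359   45   54   60 2153] ((559.760498046875, -399.4208679199219), (40.144142150878906, 40.047943115234375), 3.3269259929656982)
```

Request:
play_rows(
  plan=[
    [0,0.05,0.8,0,0,0,1],
    [0,0,0.8,0,0,0,1],
    [0,0,0.4,0,0,0,1],
    [0,0,0.15,0,0,0,1],
    [0,0,0,0,0,0,1],
    [0,0,0,0,0,0,0],
    [0,0,0,0,0,0,0],
    [0,0,0,0,0,0,0],
  ],
  squeeze=20,
)

```text
t: 3.62
tool_pos: [0.471, -0.2755, 0.0132]
ee_rot: [3.106, -0.47, 0.001]
contact_force: [0.0, 0.5, -0.2]
opening: 0.0707
grasp_force: 0.0
```

Request:
play_rows(
  plan=[
    [0,0,0,0,0,0,0],
    [0,0,0,0,0,0,0],
    [0,0,0,0,0,0,0],
  ],
)

```text
t: 4.0
tool_pos: [0.4708, -0.2754, 0.0126]
ee_rot: [3.106, -0.47, -0.0]
contact_force: [-0.3, -0.3, -0.3]
opening: 0.0409
grasp_force: 0.0
```

Request:
play_rows(
  plan=[
    [0,0,0,0,0,0,0],
    [0,0,0,0,0,0,0],
    [0,0,0,0,0,0,0],
    [0,0,-0.3,0,0,0,0],
    [0,0,-0.8,0,0,0,0],
    [0,0,-0.9,0,0,0,0],
    [0,0,-0.9,0,0,0,0],
    [0,0,-0.9,0,0,0,0],
  ],
)

```text
t: 5.0
tool_pos: [0.4705, -0.2752, 0.2425]
ee_rot: [3.106, -0.47, -0.0]
contact_force: [-0.1, -1.4, -2.2]
opening: 0.0337
grasp_force: 20.0
```

```bash
cat >> h.py <<'E'
CX,CY,YAW,H=.540,-.0002,.1665,.0677; TH=np.radians(29)
def seat(b,n=0.,x=0.):  # bay order +y: 1,3,2 ; n along normal
    y={1:.07,3:0,2:-.07}[b]; c,s=np.cos(YAW),np.sin(YAW); T=tilt(YAW,TH)
    return np.array([CX-s*y,CY+c*y,H])-n*T[:,2]+x*T[:,0]
E
python3 - <<'E'
from h import *
s=env.get_state(); print(s["opening"],s["grasp_force"])
p,R=cur(); T=tilt(YAW,TH); print(p,seat(1),seat(1,.15))
plan(p,R,seat(1,.15)+[0,0,.05],T,0)
plan(seat(1,.15)+[0,0,.05],T,seat(1,.06),T,0)
E
```

```text
0.03372003142806581 19.996050596237183
[ 0.4705 -0.2752  0.2425] [0.5284 0.0688 0.0677] [0.6001 0.0809 0.1989]
7 rows: [[0.04,-0.9,-0.02,-0.11,-0.47,-0.43,0],[0.1,-0.9,-0.04,-0.11,-0.47,-0.43,0],[0.16,-0.89,-0.06,-0.11,-0.47,-0.43,0],[0.21,-0.87,-0.09,-0.11,-0.47,-0.43,0],[0.26,-0.86,-0.12,-0.11,-0.47,-0.43,0],[0.3,-0.84,-0.15,-0.11,-0.47,-0.43,0],[0.34,-0.81,-0.19,-0.11,-0.47,-0.43,0]]
3 rows: [[0.13,0.0,0.74,0.0,0.0,0.0,0],[0.13,0.0,0.74,0.0,0.0,0.0,0],[0.13,0.0,0.74,0.0,0.0,0.0,0]]
```

Pack gripped at 33.7 mm opening. Tilting and moving over the one-dot bay.

Request:
play_rows(
  plan=[
    [0.04,-0.9,-0.02,-0.11,-0.47,-0.43,0],
    [0.1,-0.9,-0.04,-0.11,-0.47,-0.43,0],
    [0.16,-0.89,-0.06,-0.11,-0.47,-0.43,0],
    [0.21,-0.87,-0.09,-0.11,-0.47,-0.43,0],
    [0.26,-0.86,-0.12,-0.11,-0.47,-0.43,0],
    [0.3,-0.84,-0.15,-0.11,-0.47,-0.43,0],
    [0.34,-0.81,-0.19,-0.11,-0.47,-0.43,0],
    [0,0,0,0,0,0,0],
  ],
)

```text
t: 6.0
tool_pos: [0.6017, 0.0844, 0.2463]
ee_rot: [2.993, 0.25, -0.772]
contact_force: [0.3, -0.4, -0.2]
opening: 0.0337
grasp_force: 20.0
```

Request:
play_rows(
  plan=[
    [0,0,0,0,0,0,0],
    [0.13,0,0.74,0,0,0,0],
    [0.13,0,0.74,0,0,0,0],
    [0,0,0,0,0,0,0],
    [0,0,0,0,0,0,0],
  ],
)

```text
t: 6.62
tool_pos: [0.5735, 0.0755, 0.1646]
ee_rot: [2.997, 0.24, -0.765]
contact_force: [0.9, -0.2, -0.6]
opening: 0.0338
grasp_force: 20.0
```

```bash
python3 - <<'E'
from h import *
p,R=cur(); T=tilt(YAW,TH); print(p,R,"\n err to seat in bay axes",T.T@(p-seat(1)),"turn",Ro.from_matrix(R.T@T).as_rotvec())
w=snap("wrist"); cv2.imwrite("pics/w2.png",w["img"][:,:,::-1])
# expected pixels: contacts and lug corners of bay 1 
for n,x,y,z in (("lowcontact",.0278,0,-.012),("lowstop in",.042,0,-.002),("lug+",.037,.0215,-.002),("lug-",.037,-.0215,-.002),("seatR",.03,.0,-.012)):
    print(n,topix(w,seat(1)+T@[x,-y,-z]))
E
```

```text
[0.5735 0.0755 0.1646] [[ 0.8665  0.1592 -0.4731]
 [ 0.1396 -0.9873 -0.0764]
 [-0.4792  0.0001 -0.8777]] 
 err to seat in bay axes [-0.0072  0.0009 -0.1069] turn [-0.0031 -0.0064 -0.0059]
lowcontact [[277.6987 175.87  ]]
lowstop in [[277.5049 162.0565]]
lug+ [[254.5192 167.6152]]
lug- [[300.5919 167.3258]]
seatR [[277.6815 173.6112]]
```

View pics/w2.png

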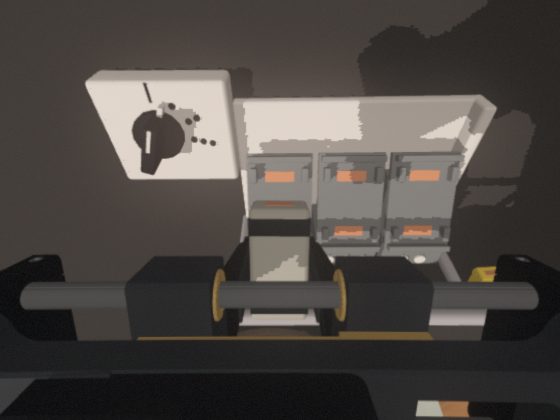

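The wrist picture shows the held pack's far end at (279,205) and the one-dot bay's lower contact at (280,176), predicted at (278,176). The pack is in line with its bay, so I'll move down along the normal while correcting 7 mm down-slope.

Request:
play_rows(
  plan=[
    [0.06,0,0.4,0,-0.02,-0.02,0],
    [0.06,0,0.4,0,-0.02,-0.02,0],
    [0,0,0.4,0,0,0,0],
    [0,0,0,0,0,0,0],
    [0,0,0,0,0,0,0],
  ],
)

```text
t: 7.3
tool_pos: [0.5455, 0.0716, 0.0978]
ee_rot: [2.994, 0.25, -0.774]
contact_force: [0.2, 0.3, -1.3]
opening: 0.0337
grasp_force: 20.0
```

```bash
python3 - <<'E'
from h import *
p,R=cur(); T=tilt(YAW,TH); print(p,"err to seat in bay axes",T.T@(p-seat(1)),"turn",Ro.from_matrix(R.T@T).as_rotvec())
w=snap("wrist"); cv2.imwrite("pics/w3.png",cv2.resize(w["img"][130:300,180:400],(792,612))[:600,:,::-1])
pc=lambda x,y,z:topix(w,p+R@[x,y,z])[0]
print("TCP line",pc(0,0,0),"pack far end top edge",pc(.035,-.017,-.012),pc(.035,.017,-.012))
for n,x,y,z in (("lowcontact",.0278,0,-.012),("lowstop in top",.042,0,-.002),("lug+",.037,.0215,-.002),("lug-",.037,-.0215,-.002)):
    print(n,topix(w,seat(1)+T@[x,-y,-z]))
E
```

```text
[0.5455 0.0716 0.0978] err to seat in bay axes [ 0.0006  0.0001 -0.0347] turn [-0.0026 -0.0004  0.0011]
TCP line [278.2128 259.6731] pack far end top edge [246.4372 209.0314] [309.7191 208.9906]
lowcontact [[278.4096 199.2154]]
lowstop in top [[278.3474 182.3938]]
lug+ [[247.5762 189.4614]]
lug- [[309.1369 189.5169]]
```

View pics/w3.png

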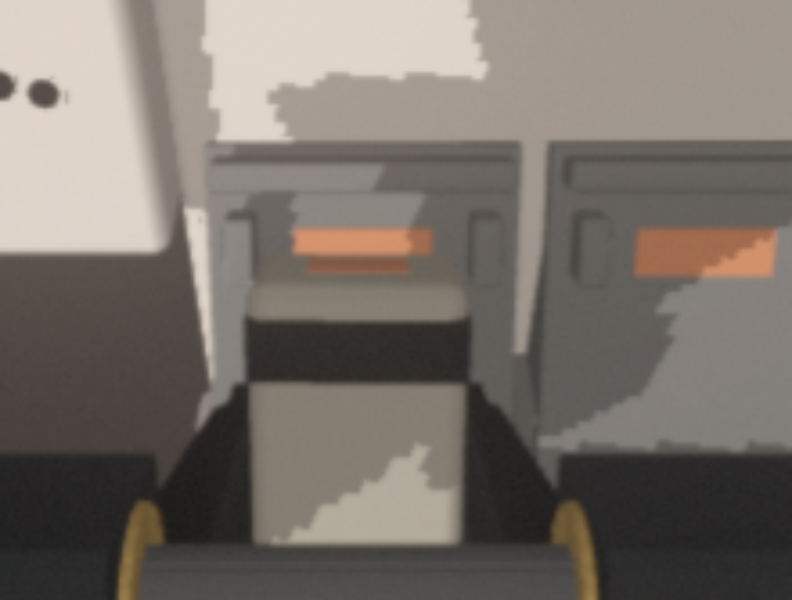

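The pack's far edge is at row 209, as predicted. The lugs' inner faces are at columns 251 and 311 and the pack's sides at 249 and 310, so it's centred to about 1 mm. Lowering now.

Request:
play_rows(
  plan=[
    [0,0.02,0.2,0,0,0,0],
    [0,0,0.18,0,0,0,0],
    [0,0,0.1,0,0,0,0],
    [0,0,0.04,0,0,0,0],
    [0,0,0.03,0,0,0,0],
    [0,0,0,0,0,0,0],
  ],
)

```text
t: 8.1
tool_pos: [0.5288, 0.0679, 0.0676]
ee_rot: [2.993, 0.251, -0.777]
contact_force: [-1.1, 0.3, -0.7]
opening: 0.0334
grasp_force: 20.0
```

```bash
python3 - <<'E'
from h import *
p,R=cur(); T=tilt(YAW,TH); s=env.get_state(); print(p,"err",T.T@(p-seat(1)),"F tool",R.T@np.array(s["contact_force"]),s["grasp_force"])
E
```

```text
[0.5288 0.0679 0.0676] err [ 0.0002  0.001  -0.    ] F tool [-0.5923 -0.4311  1.1034] 19.9963241815567
```

Request:
play_rows(
  plan=[
    [0,0,0.02,0,0,0,0],
    [0,0,0,0,0,0,0],
  ],
)

```text
t: 8.35
tool_pos: [0.5285, 0.0678, 0.0673]
ee_rot: [2.994, 0.251, -0.776]
contact_force: [0.9, 0.1, 7.2]
opening: 0.0335
grasp_force: 20.0
```

Request:
play_rows(
  plan=[
    [0,0,0.02,0,0,0,0],
    [0,0,0,0,0,0,0],
  ],
)

```text
t: 8.6
tool_pos: [0.5285, 0.0679, 0.0672]
ee_rot: [2.994, 0.251, -0.774]
contact_force: [2.6, 2.1, 17.1]
opening: 0.034
grasp_force: 20.0
```

Contact at seat height. Releasing and retracting along the normal.

Request:
play_rows(
  plan=[
    [0,0,-0.02,0,0,0,0.55],
    [0,0,0,0,0,0,0.55],
    [0,0,0,0,0,0,0.55],
    [0,0,-0.2,0,0,0,0.55],
    [0,0,-0.5,0,0,0,0.55],
    [0,0,-0.9,0,0,0,0.55],
    [0,0,-0.9,0,0,0,1],
    [0,0,-0.5,0,0,0,1],
  ],
)

```text
t: 9.6
tool_pos: [0.6159, 0.082, 0.2268]
ee_rot: [2.995, 0.251, -0.773]
contact_force: [0.4, 0.1, -1.5]
opening: 0.067
grasp_force: 0.0
```

Request:
play_rows(
  plan=[
    [0,0,0,0,0,0,1],
    [0,0,0,0,0,0,1],
  ],
)

```text
t: 9.85
tool_pos: [0.6138, 0.0817, 0.2228]
ee_rot: [2.993, 0.251, -0.781]
contact_force: [-0.1, 0.5, -1.2]
opening: 0.0868
grasp_force: 0.0
```

```bash
python3 - <<'E'
from h import *
p,R=cur(); T=tilt(YAW,TH); print(p)
w=snap("wrist"); c=w["img"].copy()
for x in(-.035,.035):
  for y in (-.017,.017):
    q=topix(w,seat(1)+T@[x,y,-.012])[0]; print(q); cv2.circle(c,tuple(int(round(a)) for a in q),1,(255,0,0),-1)
cv2.imwrite("pics/w4.png",c[:,:,::-1])
d=tilt(np.radians(2),0); u=[.5596,-.3990]
plan(p,R,np.r_[u,.22],d,1); plan(np.r_[u,.22],d,np.r_[u,.0125],d,1)
E
```

```text
[0.6138 0.0817 0.2228]
[263.4926 227.9501]
[291.9996 227.9999]
[262.6611 169.0611]
[292.7981 169.096 ]
9 rows: [[-0.21,0.86,0.12,0.02,0.38,0.1,1],[-0.21,0.86,0.11,0.02,0.38,0.1,1],[-0.2,0.87,0.09,0.02,0.38,0.1,1],[-0.19,0.87,0.08,0.02,0.38,0.1,1],[-0.19,0.87,0.07,0.02,0.38,0.1,1],[-0.18,0.88,0.05,0.02,0.38,0.1,1],[-0.17,0.88,0.04,0.02,0.38,0.1,1],[-0.16,0.88,0.03,0.02,0.38,0.1,1],[-0.14,0.88,0.02,0.02,0.38,0.1,1]]
4 rows: [[0.0,0.0,0.86,0.0,0.0,0.0,1],[0.0,0.0,0.86,0.0,0.0,0.0,1],[0.0,0.0,0.86,0.0,0.0,0.0,1],[0.0,0.0,0.86,0.0,0.0,0.0,1]]
```

View pics/w4.png

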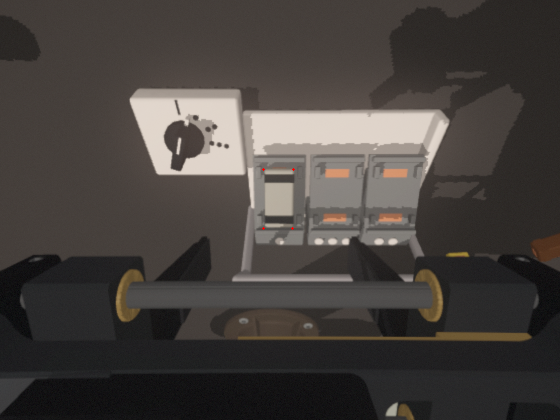

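The first pack sits in the one-dot bay; the red seat corners fall on its ends (about (263–293, 169–228)). Now going for the second pack.

Request:
play_rows(
  plan=[
    [-0.21,0.86,0.12,0.02,0.38,0.1,1],
    [-0.21,0.86,0.11,0.02,0.38,0.1,1],
    [-0.2,0.87,0.09,0.02,0.38,0.1,1],
    [-0.19,0.87,0.08,0.02,0.38,0.1,1],
    [-0.19,0.87,0.07,0.02,0.38,0.1,1],
    [-0.18,0.88,0.05,0.02,0.38,0.1,1],
    [-0.17,0.88,0.04,0.02,0.38,0.1,1],
    [-0.16,0.88,0.03,0.02,0.38,0.1,1],
  ],
)

```text
t: 10.9
tool_pos: [0.5638, -0.3464, 0.2205]
ee_rot: [3.133, 0.07, -0.08]
contact_force: [0.9, -0.3, -0.4]
opening: 0.0952
grasp_force: 0.0
```

Request:
play_rows(
  plan=[
    [-0.14,0.88,0.02,0.02,0.38,0.1,1],
    [0,0,0.8,0,0,0,1],
    [0,0,0.5,0,0,0,1],
    [0,0,0,0,0,0,1],
    [0,0,0,0,0,0,1],
  ],
)

```text
t: 11.52
tool_pos: [0.5595, -0.3985, 0.144]
ee_rot: [3.137, 0.048, 0.01]
contact_force: [0.6, 0.2, 0.4]
opening: 0.0951
grasp_force: 0.0
```

```bash
python3 - <<'E'
from h import *
p,R=cur(); print(p,R)
w=snap("wrist"); hsv=cv2.cvtColor(w["img"],cv2.COLOR_RGB2HSV)
u,v=topix(w,[.5596,-.399,.024])[0].astype(int); print(u,v); r=42
m=np.zeros(hsv.shape[:2],np.uint8); sl=np.s_[v-r:v+r,u-r:u+r]
m[sl]=((hsv[sl][...,2]>140)&(hsv[sl][...,1]<60))*255
n,l,st,ce=cv2.connectedComponentsWithStats(m); k=1+np.argmax(st[1:,4]); ys,xs=np.where(l==k)
W=towld(w,np.c_[xs,ys],.024)[:,:2]; q=cv2.minAreaRect((W*1000).astype(np.float32)); print(st[k],q)
c=np.array(q[0])/1000; a=(q[2]+45)%90-45
plan(p,R,np.r_[c,.0125],tilt(np.radians(a),0),1)
E
```

```text
[ 0.5595 -0.3985  0.144 ] [[ 0.9995  0.0305  0.0061]
 [ 0.0305 -0.9995 -0.0045]
 [ 0.006   0.0047 -1.    ]]
278 210
[ 266  191   33   38 1214] ((560.2030639648438, -402.57598876953125), (38.70767593383789, 32.21570587158203), 2.669503927230835)
3 rows: [[-0.0,0.02,0.73,0.01,-0.01,-0.04,1],[0.0,0.02,0.73,0.01,-0.01,-0.04,1],[0.0,0.02,0.73,0.01,-0.01,-0.04,1]]
```

Request:
play_rows(
  plan=[
    [0,0.03,0.8,0.01,-0.01,0,1],
    [0,0.02,0.8,0.01,-0.01,0,1],
    [0,0,0.4,0.01,-0.01,0,1],
    [0,0,0.19,0,0,0,1],
    [0,0,0,0,0,0,0.6],
    [0,0,0,0,0,0,0],
    [0,0,0,0,0,0,0],
    [0,0,0,0,0,0,0],
  ],
)

```text
t: 12.58
tool_pos: [0.56, -0.402, 0.0124]
ee_rot: [3.141, 0.048, 0.003]
contact_force: [-0.2, 0.5, 0.7]
opening: 0.0607
grasp_force: 0.0
```

Request:
play_rows(
  plan=[
    [0,0,0,0,0,0,0],
    [0,0,0,0,0,0,0],
    [0,0,0,0,0,0,0],
    [0,0,0,0,0,0,0],
    [0,0,0,0,0,0,0],
  ],
)

```text
t: 13.2
tool_pos: [0.5598, -0.4019, 0.0117]
ee_rot: [-3.141, -0.048, -0.002]
contact_force: [-0.2, -1.1, 1.1]
opening: 0.0341
grasp_force: 19.9
```

Request:
play_rows(
  plan=[
    [0,0,-0.3,0,0,0,0],
    [0,0,-0.8,0,0,0,0],
    [0,0,-0.9,0,0,0,0],
    [0,0,-0.9,0,0,0,0],
    [0,0,-0.9,0,0,0,0],
    [0,0,0,0,0,0,0],
  ],
)

```text
t: 13.95
tool_pos: [0.5605, -0.4026, 0.2458]
ee_rot: [3.136, 0.048, 0.012]
contact_force: [-0.8, -0.1, -1.5]
opening: 0.0343
grasp_force: 19.9
```

```bash
python3 - <<'E'
from h import *
p,R=cur(); T=tilt(YAW,TH); print(p,seat(2))
plan(p,R,seat(2,.15)+[0,0,.05],T,0)
plan(seat(2,.15)+[0,0,.05],T,seat(2,.035)+T[:,1]*.0008,T,0)
E
```

```text
[ 0.5605 -0.4026  0.2458] [ 0.5516 -0.0692  0.0677]
7 rows: [[0.17,-0.82,-0.01,-0.03,-0.49,-0.13,0],[0.19,-0.81,-0.03,-0.03,-0.49,-0.13,0],[0.2,-0.81,-0.04,-0.03,-0.49,-0.13,0],[0.21,-0.81,-0.06,-0.03,-0.49,-0.13,0],[0.22,-0.8,-0.08,-0.03,-0.49,-0.13,0],[0.23,-0.8,-0.1,-0.03,-0.49,-0.13,0],[0.24,-0.79,-0.12,-0.03,-0.49,-0.13,0]]
3 rows: [[0.13,0.0,0.88,0.0,0.0,0.0,0],[0.13,0.0,0.88,0.0,0.0,0.0,0],[0.13,0.0,0.88,0.0,0.0,0.0,0]]
```

Request:
play_rows(
  plan=[
    [0.17,-0.82,-0.01,-0.03,-0.49,-0.13,0],
    [0.19,-0.81,-0.03,-0.03,-0.49,-0.13,0],
    [0.2,-0.81,-0.04,-0.03,-0.49,-0.13,0],
    [0.21,-0.81,-0.06,-0.03,-0.49,-0.13,0],
    [0.22,-0.8,-0.08,-0.03,-0.49,-0.13,0],
    [0.23,-0.8,-0.1,-0.03,-0.49,-0.13,0],
    [0.24,-0.79,-0.12,-0.03,-0.49,-0.13,0],
    [0,0,0,0,0,0,0],
  ],
)

```text
t: 14.95
tool_pos: [0.6214, -0.0526, 0.2418]
ee_rot: [2.989, 0.262, -0.791]
contact_force: [0.7, 0.1, -1.3]
opening: 0.0344
grasp_force: 19.9
```

Request:
play_rows(
  plan=[
    [0.13,0,0.6,0,0,0,0],
    [0.13,0,0.7,0,0,0,0],
    [0.13,0,0.7,0,0,0,0],
    [0,0,0.4,0,0,0,0],
    [0,0,0,0,0,0,0],
    [0,0,0,0,0,0,0],
  ],
)

```text
t: 15.7
tool_pos: [0.572, -0.0646, 0.1073]
ee_rot: [2.991, 0.254, -0.784]
contact_force: [-0.0, 0.6, -0.9]
opening: 0.0338
grasp_force: 19.9
```

```bash
python3 - <<'E'
from h import *
p,R=cur(); T=tilt(YAW,TH); print(p,"err to seat in bay axes",T.T@(p-seat(2)),"turn",Ro.from_matrix(R.T@T).as_rotvec())
w=snap("wrist"); cv2.imwrite("pics/w5.png",cv2.resize(w["img"][130:300,180:400],(792,612))[:600,:,::-1])
pc=lambda x,y,z:topix(w,p+R@[x,y,z])[0]
print("pack far end top edge",pc(.035,-.017,-.012),pc(.035,.017,-.012))
for n,x,y,z in (("lowcontact",.0278,0,-.012),("lug+",.037,.0215,-.002),("lug-",.037,-.0215,-.002)):
    print(n,topix(w,seat(2)+T@[x,-y,-z]))
E
```

```text
[ 0.572  -0.0646  0.1073] err to seat in bay axes [-0.001  -0.0012 -0.0448] turn [-0.0025  0.0063  0.0035]
pack far end top edge [246.4355 209.0212] [309.7155 208.9806]
lowcontact [[280.2161 193.9551]]
lug+ [[250.821  184.3507]]
lug- [[309.7777 184.5403]]
```

View pics/w5.png

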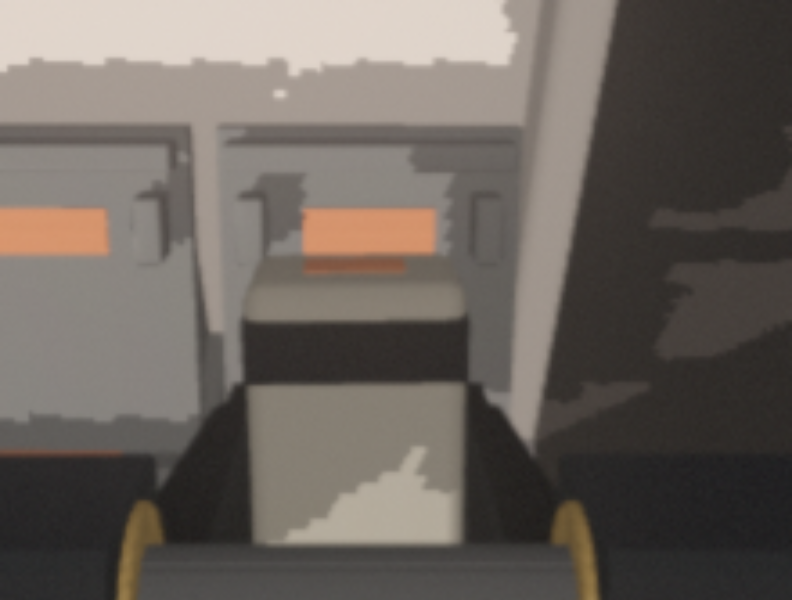

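The two-dot bay's lower contact is centred at zoom column 369 and the pack at 355, so the pack needs to go 2.6 mm to tool +y. The rows agree. Lowering with that correction.

Request:
play_rows(
  plan=[
    [0.02,0.04,0.25,-0.01,0.02,0.02,0],
    [0,0,0.22,-0.01,0.02,0,0],
    [0,0,0.16,0,0,0,0],
    [0,0,0.07,0,0,0,0],
    [0,0,0.04,0,0,0,0],
    [0,0,0,0,0,0,0],
  ],
)

```text
t: 16.5
tool_pos: [0.5515, -0.0699, 0.0671]
ee_rot: [2.99, 0.251, -0.776]
contact_force: [-0.3, -0.3, -1.2]
opening: 0.0338
grasp_force: 19.9
```

Request:
play_rows(
  plan=[
    [0,0,0.02,0,0,0,0],
    [0,0,0,0,0,0,0],
  ],
)

```text
t: 16.75
tool_pos: [0.5512, -0.0699, 0.0667]
ee_rot: [2.991, 0.251, -0.774]
contact_force: [1.0, 1.8, 4.6]
opening: 0.034
grasp_force: 19.9
```

```bash
python3 - <<'E'
from h import *
p,R=cur(); T=tilt(YAW,TH); s=env.get_state(); print(p,"err",T.T@(p-seat(2)),"F tool",R.T@np.array(s["contact_force"]),s["grasp_force"],"turn",Ro.from_matrix(R.T@T).as_rotvec())
E
```

```text
[ 0.5512 -0.0699  0.0667] err [0.0001 0.0006 0.0011] F tool [-1.0805 -1.6015 -4.6191] 19.930618107318878 turn [0.0006 0.0005 0.0011]
```

Request:
play_rows(
  plan=[
    [0,0,0.01,0,0,0,0],
    [0,0,-0.01,0,0,0,0.55],
    [0,0,0,0,0,0,0.55],
    [0,0,0,0,0,0,0.55],
    [0,0,-0.2,0,0,0,0.55],
    [0,0,-0.5,0,0,0,0.55],
    [0,0,-0.9,0,0,0,0.3],
    [0,0,-0.9,0,0,0,0],
  ],
)

```text
t: 17.75
tool_pos: [0.6235, -0.0576, 0.1992]
ee_rot: [2.991, 0.251, -0.776]
contact_force: [0.7, -0.1, -0.4]
opening: 0.0378
grasp_force: 0.0
```

Request:
play_rows(
  plan=[
    [0,-0.8,-0.5,0,0,0,0],
    [0,-0.8,0,0,0,0,0],
    [0,-0.8,0,0,0,0,0],
    [0,0,0,0,0,0,0],
    [0,0,0,0,0,0,0],
  ],
)

```text
t: 18.38
tool_pos: [0.6132, 0.0863, 0.2237]
ee_rot: [2.99, 0.252, -0.776]
contact_force: [-0.4, 0.0, 0.1]
opening: 0.0002
grasp_force: 0.0
```

```bash
python3 - <<'E'
from h import *
p,R=cur(); T=tilt(YAW,TH); print(p)
w=snap("wrist"); c=w["img"].copy()
for b in(1,2):
 for x in(-.035,.035):
  for y in (-.017,.017):
    q=topix(w,seat(b)+T@[x,y,-.012])[0]; cv2.circle(c,tuple(int(round(a)) for a in q),1,(255,0,0),-1)
# dial centre guess: mean of the two earlier views, pts at disc top
for k in range(24):
    q=topix(w,[.567+.022*np.cos(k*np.pi/12),.181+.022*np.sin(k*np.pi/12),.04])[0]; cv2.circle(c,tuple(int(round(a)) for a in q),0,(0,255,0),-1)
u,v=topix(w,[.567,.181,.04])[0].astype(int); print(u,v)
a=cv2.resize(c[40:290,130:450],(768,600)); cv2.imwrite("pics/w6.png",a[:,:,::-1])
E
```

```text
[0.6132 0.0863 0.2237]
189 143
```

View pics/w6.png

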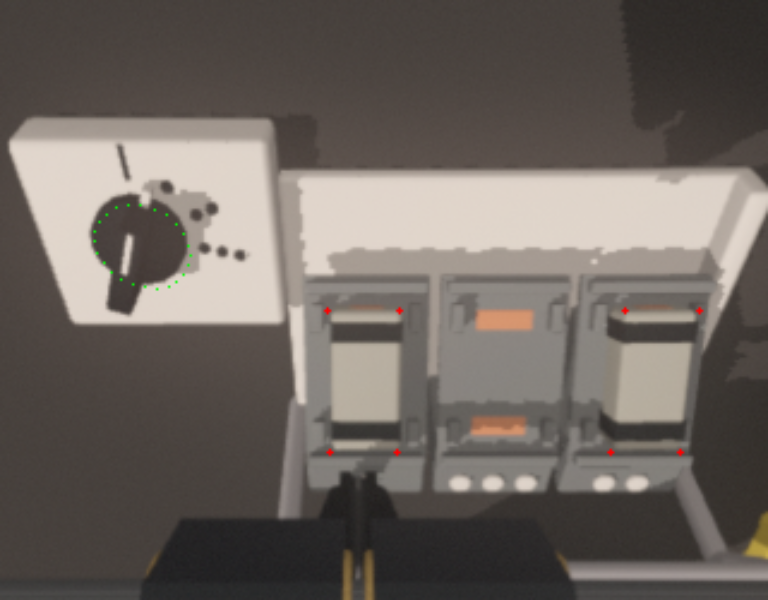

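Both packs lie between their lugs, with the red seat corners on their ends. The dial's disc is centred near zoom (138,238), and there's a white line at (126,255). I've used all 10 pictures, so from here I measure numerically.

```bash
python3 - <<'E'
from h import *
w=snap("wrist"); z=2.4
un=lambda a:(np.array(a)+.5)/z-.5+(130,40)
C=towld(w,[un((138,238))],.04)[0]; print("dial c",C, "cam",-cam(w)[0].T@cam(w)[1])
ch=np.array([np.cos(YAW),np.sin(YAW),0]);cy=np.array([-ch[1],ch[0],0])
print("dial in charger",(C-[CX,CY,0])@ch,(C-[CX,CY,0])@cy)
C[2]=.066
zz=lambda X:((topix(w,X)[0]-(130,40)+.5)*z-.5).round(0)
for a in np.radians([0,10,-10,180]):
    d=ch*np.cos(a)-cy*np.sin(a); print(np.degrees(a),"nose",zz(C+.022*d),"mid",zz(C),"tail",zz(C-.022*d))
print("marks world z.03:")
for n,q in (("off",(124,162)),("one",(166,187)),("two",(204,212)),("three",(222,251))):
    X=towld(w,[un(q)],.03)[0]; v=X-C; print(n,X, np.hypot(v@ch,v@cy), np.arctan2(-(v@cy),v@ch))
for n,q in (("w1a",(130,235)),("w1b",(123,275)),("w2",(145,200))):
  for h in (.066,.04): print(n,h,(towld(w,[un(q)],h)[0]-C)@np.c_[ch,cy])
E
```

```text
dial c [0.5724 0.1824 0.04  ] cam [0.7553 0.1092 0.3294]
dial in charger 0.06222932856148264 0.1747070320112344
0.0 nose [112. 223.] mid [125. 269.] tail [136. 310.]
10.0 nose [122. 224.] mid [125. 269.] tail [127. 309.]
-10.0 nose [103. 224.] mid [125. 269.] tail [144. 309.]
180.0 nose [136. 310.] mid [125. 269.] tail [112. 223.]
marks world z.03:
off [0.6036 0.189  0.03  ] 0.031912597784224825 -0.040763282073325434
one [0.5949 0.171  0.03  ] 0.02518719258571724 0.6377547659763455
two [0.5852 0.1538 0.03  ] 0.031363354710146805 1.3159697855381405
three [0.5657 0.1449 0.03  ] 0.0381328465572763 1.9139964972284167
w1a 0.066 [ 0.0165 -0.0062]
w1a 0.04 [0.0015 0.0034]
w1b 0.066 [-0.0032  0.0015]
w1b 0.04 [-0.0202  0.0118]
w2 0.066 [ 0.0324 -0.0159]
w2 0.04 [ 0.019  -0.0074]
```

The pointer line gives the dial at about 0.37 rad, and the marks put its centre near (0.568, 0.183). Gripping and turning it would swing the gripper body close to the handle, so I'll push the nose with closed fingers instead. First I need a numeric angle reader and the approach.

```bash
cat >> h.py <<'E'
CH=np.array([np.cos(YAW),np.sin(YAW),0]);CYV=np.array([-CH[1],CH[0],0]); DC=np.array([.5683,.1828,.066])
def dial(w):
    "angle from the white pointer line: bright blob on the grip's top, near the centre"
    s=.0004; g=(np.arange(121)-60)*s; X,Y=np.meshgrid(g,g,indexing="ij")   # X: charger x, Y: clockwise side (-y)
    q=topix(w,DC+X[...,None]*CH-Y[...,None]*CYV).reshape(121,121,2).astype(np.float32)
    im=cv2.cvtColor(cv2.remap(w["img"],q[...,0],q[...,1],cv2.INTER_LINEAR),cv2.COLOR_RGB2GRAY)
    n,l,st,ce=cv2.connectedComponentsWithStats((im>110).astype(np.uint8),connectivity=4)
    for k in range(1,n):
        if st[k,4]<60: continue
        i,j=np.where(l==k); a=np.c_[g[i],g[j]]; c=a.mean(0); ev,E=np.linalg.eigh(np.cov(a.T)); d=E[:,1]*np.sign(E[:,1]@c)
        edge=min(i.min(),j.min(),120-i.max(),120-j.max())==0
        print("blob",st[k,4],"edge" if edge else "","c mm",c*1000,"len/wid mm",1000*np.sqrt(12*ev[::-1]),"angle",np.arctan2(d[1],d[0]),"of centre",np.arctan2(c[1],c[0]))
    return im
E
python3 - <<'E'
from h import *
w=snap("wrist"); im=dial(w)
for r in cv2.resize(im,(31,31),interpolation=cv2.INTER_AREA)[::-1]: print("".join(" .:-=+*#%@"[min(9,v//22)] for v in r))
p,R=cur(); D=tilt(YAW+.366,0); t=DC+.020*CH+.024*CYV
plan(p,R,np.r_[t[:2],.20],D,0); print(t)
print("push dir in tool", D.T@(-CYV))
E
```

```text
blob 7988 edge c mm [-5.8693 -4.3675] len/wid mm [60.3007 36.8866] angle -0.9539828095529626 of centre -2.5018615629518477
blob 488  c mm [10.7262  2.9582] len/wid mm [21.1049  3.647 ] angle 0.3474400888207092 of centre 0.2691013756261909
@@@@@@@@@*--------::-:::-:-----
@@@@@@@@@+---------=---::::----
@@@@@@@@@=--------+#=--:::-----
@@@@@@@@%=--------#%+--:::-----
@@@@@@@@#-:------=%%=-:::------
@@@@@@@@*-:------*@*--:::------
@@@@@@@@#--------#%+--:::------
@@@@@@@@#=--::--+%#---:::-::---
@@@@@@@@%+------*@+--:::::-----
@@@@@@@@@+-::--=%%=-::::::-----
@@@@@@@@@#-::--+@#--::::::-----
@@@@@@@@@%+----#@+-::::::::--:-
@@@@@@@@@@#=--=%%=-::::::::-:--
@@@@@@@@@@@*--+@*-:::::::::-:-=
@@@@@@@@@@@*--+#=-:::::::::--*%
@@@@@@@@@@@=-:-=-:::::::::-=#@@
@@@@@@@@@@#-::-:::::::---=+#@@@
@@@@@@@@@@*-:::::::-==+*##@@@@@
@@@@@@@@@%=::::::::+#%%@@@@@@@@
@@@@@@@@@#-:::::::=%@@@@@@@@@@@
@@@@@@@@@+:::::::-*@@@@@@@@@@@@
@@@@@@@@%=:::::::=%@@@@@@@@@@@@
@@@@@@@@#-::::::-*@@@@@@@@@@@@@
@@@@@@@@+:::::::=%@@@@@@@@@@@@@
@@@@@@@%=::::::-*@@@@@@@@@@@@@@
@@@@@@@#-::::::=%@@@@@@@@@@@@@@
@@@@@@@#=--:::-#@@@@@@@@@@@@@@@
@@@@@@@%#+=---+@@@@@@@@@@@@@@@@
@@@@@@@@@%##++%@@@@@@@@@@@@@@@@
@@@@@@@@@@@@%%@@@@@@@@@@@@@@@@@
@@@@@@@@@@@@@@@@@@@@@@@@@@@@@@@
5 rows: [[0.01,-0.43,0.08,-0.12,0.67,-0.48,0],[0.04,-0.42,0.08,-0.12,0.67,-0.48,0],[0.06,-0.42,0.07,-0.12,0.67,-0.48,0],[0.08,-0.42,0.07,-0.12,0.67,-0.48,0],[0.1,-0.41,0.07,-0.12,0.67,-0.48,0]]
[0.584  0.2098 0.066 ]
push dir in tool [-0.3579  0.9338  0.    ]
```

The pointer reads 0.35 rad. Moving beside the nose and lowering with the fingers closed.

Request:
play_rows(
  plan=[
    [0.01,-0.43,0.08,-0.12,0.67,-0.48,0],
    [0.04,-0.42,0.08,-0.12,0.67,-0.48,0],
    [0.06,-0.42,0.07,-0.12,0.67,-0.48,0],
    [0.08,-0.42,0.07,-0.12,0.67,-0.48,0],
    [0.1,-0.41,0.07,-0.12,0.67,-0.48,0],
    [0,0,0,0,0,0,0],
    [0,0,0,0,0,0,0],
  ],
)

```text
t: 19.4
tool_pos: [0.584, 0.2096, 0.2008]
ee_rot: [-3.027, -0.827, 0.001]
contact_force: [0.3, 0.5, -0.4]
opening: 0.0003
grasp_force: 0.0
```

```bash
python3 - <<'E'
from h import *
p,R=cur(); D=tilt(YAW+.366,0); t=DC+.020*CH+.024*CYV; print(p,R,[(p-DC)@CH,(p-DC)@CYV])
plan(p,R,np.r_[t[:2],.055],D,0)
plan(np.r_[t[:2],.055],D,np.r_[(t-.022*CYV)[:2],.055],D,0,6)
E
```

```text
[0.584  0.2096 0.2008] [[ 0.8613  0.5082 -0.0015]
 [ 0.5082 -0.8612  0.003 ]
 [ 0.0002 -0.0034 -1.    ]] [np.float64(0.019952083648733365), np.float64(0.02385455653903252)]
3 rows: [[0.0,0.0,0.81,-0.01,-0.0,0.0,0],[0.0,0.0,0.81,-0.01,-0.0,0.0,0],[0.0,0.0,0.81,-0.01,-0.0,0.0,0]]
6 rows: [[-0.02,0.06,0.0,0.0,0.0,0.0,0],[-0.02,0.06,0.0,0.0,0.0,0.0,0],[-0.02,0.06,0.0,0.0,0.0,0.0,0],[-0.02,0.06,0.0,0.0,0.0,0.0,0],[-0.02,0.06,0.0,0.0,0.0,0.0,0],[-0.02,0.06,0.0,0.0,0.0,0.0,0]]
```

Request:
play_rows(
  plan=[
    [0,0,0.9,0,0,0,0],
    [0,0,0.8,0,0,0,0],
    [0,0,0.5,0,0,0,0],
    [0,0,0.22,0,0,0,0],
    [0,0,0,0,0,0,0],
  ],
)

```text
t: 20.02
tool_pos: [0.5837, 0.2104, 0.055]
ee_rot: [-3.027, -0.827, 0.002]
contact_force: [0.3, -0.2, -0.9]
opening: 0.0003
grasp_force: 0.0
```

Request:
play_rows(
  plan=[
    [-0.02,0.06,0,0,0,0,0],
    [-0.02,0.06,0,0,0,0,0],
    [-0.02,0.06,0,0,0,0,0],
    [-0.02,0.06,0,0,0,0,0],
    [-0.02,0.06,0,0,0,0,0],
    [-0.02,0.06,0,0,0,0,0],
    [0,0,0,0,0,0,0],
  ],
)

```text
t: 20.9
tool_pos: [0.5882, 0.1884, 0.0552]
ee_rot: [-3.027, -0.829, 0.0]
contact_force: [0.5, 1.3, 0.0]
opening: 0.0006
grasp_force: 0.3
```

```bash
python3 - <<'E'
from h import *
p,R=cur(); print(p,[(p-DC)@CH,(p-DC)@CYV],env.get_state()["contact_force"])
w=snap("wrist"); im=dial(w)
for r in cv2.resize(im,(31,31),interpolation=cv2.INTER_AREA)[::-1]: print("".join(" .:-=+*#%@"[min(9,v//22)] for v in r))
E
```

```text
[0.5882 0.1884 0.0552] [np.float64(0.020568761041742947), np.float64(0.0021938531197836218)] [0.53   1.3    0.0194]
blob 650 edge c mm [-17.0572  15.1846] len/wid mm [16.8398 10.7669] angle 2.2778194355597203 of centre 2.414209592194592
blob 446  c mm [3.3381 2.4224] len/wid mm [30.5632  2.267 ] angle -0.35837240972042295 of centre 0.6277571181244214
blob 539  c mm [4.6568 7.6312] len/wid mm [30.8392  2.7482] angle -0.3766764703612352 of centre 1.0228883560265523
blob 68 edge c mm [ 22.2    -22.9647] len/wid mm [4.6824 2.4553] angle 0.30523701791900076 of centre -0.8023280383041788
@#==========-------------------
@+==========-------------------
#===========---=+=-------------
===========-=+--*=-------------
==========---+=-++-------------
=========----++--+=------------
========-----=+=-+*------------
======--------++==#=-----------
===-----------++==*+---=-------
=------------==*+=+*==---------
----------=====++==#*=---------
-------========+*==#%=---------
----============*+=*@+---------
--==============+*=+%#---------
=================*+=#%=--------
=============---=*+=+%+--------
============-----+*==%#=-------
===========------=*==*%+-------
=========---------++==%*-------
=======-----------=*=+*#=------
===---------------=*=++#=------
-------------------++==+=------
-------------------=+-+------::
--------------------=-**=----::
---------------------+%@#-:-:--
----------------------@@@+:-==+
---------------::::::-%@@#=++++
---------------:::::::*@#++++++
-----------::-::::::::=@#++++==
-----------:::::::::::-%%+==-::
----::----::::::::::--=+==-::::
```

Request:
play_rows(
  plan=[
    [-0.02,0.04,0,0,0,0,0],
    [-0.01,0.04,0,0,0,0,0],
    [0,0,0,0,0,0,0],
    [0.02,-0.05,0,0,0,0,0],
    [0.02,-0.05,0,0,0,0,0],
    [0,0,-0.8,0,0,0,0],
    [0,0,-0.9,0,0,0,0],
    [0,0.4,-0.9,0,-0.9,0,0],
  ],
)

```text
t: 21.95
tool_pos: [0.5985, 0.1701, 0.2114]
ee_rot: [2.993, 0.823, -0.199]
contact_force: [0.5, -0.5, -0.3]
opening: 0.0005
grasp_force: 0.0
```

Request:
play_rows(
  plan=[
    [0,0.5,0,0,-0.9,0,0],
    [0,0.5,0,0,-0.9,0,0],
    [0,0,0,0,0,0,0],
    [0,0,0,0,0,0,0],
  ],
)

```text
t: 22.45
tool_pos: [0.6302, 0.1187, 0.2084]
ee_rot: [2.878, 0.791, -0.582]
contact_force: [-0.1, 0.1, -1.0]
opening: 0.0007
grasp_force: 0.0
```

```bash
python3 - <<'E'
from h import *
p,R=cur(); print(p,R)
w=snap("wrist"); print(topix(w,DC)); im=dial(w)
for r in cv2.resize(im,(31,31),interpolation=cv2.INTER_AREA)[::-1]: print("".join(" .:-=+*#%@"[min(9,v//22)] for v in r))
E
```

```text
[0.6302 0.1187 0.2084] [[ 0.792   0.5101 -0.3353]
 [ 0.4716 -0.8601 -0.1945]
 [-0.3876 -0.0041 -0.9218]]
[[195.2627 170.8295]]
blob 8315 edge c mm [-7.3231  1.7497] len/wid mm [54.1596 43.1286] angle 1.6121840399041965 of centre 2.9070663230916223
@@@@%=---------------------=*##
@@@@#-----------------------+*#
@@@@*------------------------*#
@@@@+------------------------*#
@@@@+------------------------*#
@@@@+-----------------------=*#
@@@@+-----------------------=*#
@@@@+-----------------------=*#
@@@%=---------------------===*#
@@@*--------------------=+#*+#%
@@@+------------------=+#%@#+#@
@@%=----------------=+#%@%%*+%@
@@#--------------==*#@@@#*++#@@
@@+-------------+*%@@%#*=++#@@@
@@=------------+%@@%*+==+#%@@@@
@%-------------+##*+=-=*%@@@@@@
@#--------------++===+#@@@@@@@@
@*--------------=+**#@@@@@@@@@@
@*------------=*#%@@@@@@@@@@@@@
@%=---------=*#@@@@@@@@@@@@@@@@
@@*-------=*%@@@@@@@@@@@@@@@@@@
@@#=----+*%@@@@@@@@@@@@@@@@@@@@
@@@+-=+#%@@@@@@@@@@@@@@@@@@@@@@
@@@%*%@@@@@@@@@@@@@@@@@@@@@@@@@
@@@@@@@@@@@@@@@@@@@@@@@@@@@@@@@
@@@@@@@@@@@@@@@@@@@@@@@@@@@@@@@
@@@@@@@@@@@@@@@@@@@@@@@@@@@@@@@
@@@@@@@@@@@@@@@@@@@@@@@@@@@@@@@
@@@@@@@@@@@@@@@@@@@@@@@@@@@@@@@
@@@@@@@@@@@@@@@@@@@@@@@@@@@@@@@
@@@@@@@@@@@@@@@@@@@@@@@@@@@@@@@
```

```bash
sed -i 's/def dial(w):/def dial(w,thr=110):/; s/im>110/im>thr/' h.py; python3 - <<'E'
from h import *
w=snap("wrist")
for t in (150,165,180): print(t); dial(w,t)
E
```

```text
150
blob 7245 edge c mm [-9.0349  0.9911] len/wid mm [55.6354 41.5752] angle 1.7508995398978136 of centre 3.032334059171795
blob 413  c mm [4.3293 9.9661] len/wid mm [19.6662  3.3022] angle 1.1387011785443042 of centre 1.1609888497673926
165
blob 6919 edge c mm [-9.988   0.4616] len/wid mm [55.6723 37.623 ] angle 1.8545516449492572 of centre 3.095407203807518
blob 346  c mm [4.3376 9.9861] len/wid mm [19.2844  2.8483] angle 1.1359217401594193 of centre 1.1610246260937844
180
blob 6779 edge c mm [-10.2153   0.4647] len/wid mm [55.6751 37.2009] angle 1.8635198018170902 of centre 3.0961363605170837
blob 273  c mm [4.3355 9.9443] len/wid mm [18.6909  2.3167] angle 1.133957603712682 of centre 1.1596619372484198
```

The dial reads 1.14–1.16 rad, inside the 1.05–1.35 window. Both packs were seen seated and the gripper is clear of everything, so I'm handing in.

```bash
python3 -c "
from bench import workorder
print(workorder.hand_in())"
```

```text
the job is handed in; nothing more can be done
None
```

I handed the job in at about 22 s of the 72 s: one pack seated in the one-dot bay, the other in the two-dot bay, the three-dot bay empty, and the dial reading about 1.15 rad against the 1.2 mark; no verdict came back.

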